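Tighten the flat-sided coupling nut, by hand and then with the wrench

TASK

On the instrument's fluid fittings, one coupling nut is loose: the long flat-sided one with a pointer at its foot. Turn it clockwise with the fingers until its pointer is over the low rib (hand-tight), let go, then set the wide-jawed T-wrench down over it and turn clockwise until the pointer comes up against the stop post. Leave the wrench sitting upright on the nut, and leave the narrow-jawed wrench where it stands.

Things in the scene. Friction and masses are not known exactly. Their poses are not given: they have to be found in the camera images.
- nut_turn (a joint): Turn of the loose nut, rad, clockwise from above. Starts at 0 to 0.35; 1.0: pointer over the low rib on the flange (hand-tight, good to 0.2); 1.8: against the stop post, a hard stop. Dry friction 0.3 N m, no spring. Rib top at height 58, post 69, flange (radius 42) 52; block 96 x 90, rear bulkhead 70 high, 79 from the axis.
- coupling_nut (a point): Loose steel nut, a bar 50 long (x), 22 wide across its flats (y), 30 high, on one of three grey blocks in the back row; the others' six-sided and round knurled nuts do not turn. Origin: centre of its underside, on the turning axis, 64 mm above the table; z up. A 5 mm high pointer at its foot reaches 39 mm from the axis along +x. Grip across the flats from above.
- wide_wrench: Loose upright steel T-wrench, front row, 82 high, 0.35 kg. Origin: bottom centre. Two prongs (8 thick, 44 long, 24 deep) at +y and -y, slot 34 wide along x; dark grip bar 70 long (x), 22 thick (y), 52 to 82 up. Goes over the nut x along x, either way round, 6 mm play a side; seated, its origin is 6 mm above the nut's. Turns 0.26 rad before it bites.
- narrow_wrench: Smaller T-shaped steel wrench for other nuts, standing likewise in the front row: slot 14 wide, grip bar 50 long, 82 high, origin at the bottom centre. Leave it alone.
There are look-alikes about, which are no part of the job. What is shaped like the wide_wrench but blue or pink is not meant.

How it is judged:
On the way, in this order (a step that is already met when the one before it is completed fails the run):
1. the nut is turned by the fingers to hand-tight: pointer within about 0.2 rad of the low rib (value of joint nut_turn between 0.8 and 1.22 rad and contact force between the fingers and nut_turn above 1 N), for 0.1 s.
2. the wide wrench is seated over the hand-tight nut (horizontal distance between wide_wrench and coupling_nut below 0.015 m and z of wide_wrench in the frame of coupling_nut between -0.002 and 0.013 m and angle between wide_wrench's own z axis and vertical below 0.17 rad and value of joint nut_turn below 1.4 rad), for 0.1 s.
3. the wrench turns the nut up to the stop post (horizontal distance between wide_wrench and coupling_nut below 0.015 m and z of wide_wrench in the frame of coupling_nut between -0.002 and 0.013 m and angle between wide_wrench's own z axis and vertical below 0.17 rad and value of joint nut_turn above 1.6 rad), for 0.1 s.
At the end, for the whole second after the job is handed in: The nut's turn is above 1.6 rad (within 0.2 rad of the stop), and the wide wrench rests seated on it: within 15 mm of its axis, its origin at most 13 mm above the nut's underside, upright within 10 degrees, at rest (all of step 3 and linear speed of wide_wrench below 0.02 m/s); the robot touches nothing.
It fails at once if the fingers turn the nut past hand-tight (contact force between the fingers and nut_turn above 1 N and value of joint nut_turn above 1.4 rad).
It fails at once if the narrow wrench is moved by more than 30 mm (distance of narrow_wrench from where it was at the start of the episode above 0.03 m).
It also fails if it takes over 64 s, if anything falls off the work surface, if the arm or the gripper's body presses on something with over 40 N, if the wrist force passes 120 N, or if a joint passes its speed limit or range.

ROBOT

A 7-joint arm with a two-finger parallel gripper is mounted at the origin on the work surface. World frame = base frame: x ahead of the robot, y to its left, z up, the work surface at z = 0. Lengths are in m, angles in rad, forces in N, time in s.
With the tool pointing down it reaches from about 0.425 to 1.025 m from the base axis. Payload 9.4 kg.
Tool frame: the origin (TCP) lies between the finger pads; the fingertips stand 14 mm ahead of it and the grasp point (between the pads) lies 5 mm behind it; z points along the fingers, y is the direction in which the jaws open and shut (so a half turn about z gives the same grasp; the last joint's range is limited). The gripper opens to 85 mm and grips with 20 to 120 N. Pads are 22 mm wide; open, the fingers measure 114 mm over their backs; the gripper's body (76 mm by 85 mm) begins 54 mm behind the grasp point. The pads swing forward as they close: fully open they stand 13 mm farther back than shut.
Start: joints at [-1.293, 0.599, -0.003, 1.599, 0.002, 0.943, -0.08], TCP at [0.252, 0.68, 0.245] pointing down, gripper open.
Joint ranges: [-2.57, 2.57], [-0.35, 1.97], [-1.29, 1.29], [0.11, 2.56], [-1.05, 4.19], [0.11, 1.86], [-2.63, 2.63]. Speed limits (rad/s): [2.22, 2.22, 3.01, 3.01, 3.14, 3.14, 3.14].

INTERFACE

Orientations are given as a 3x3 rotation matrix whose columns are the frame's x, y, z axes.
In Python, from cell import arm gives the robot as it stands.
- The arm moves only by the tool play_rows, never from a script. Its argument "commands" is a list of rows, each a list of 6 numbers: the shift along the tool's x, y, z in cm, then the turn, a rotation vector about the tool's x, y, z in degrees. A call has 1 to 10 rows; each row is the pose to reach, as a shift and turn from the pose measured when the call began, along the tool's axes at that moment; what a row does not reach only later rows make up. A row lasts 1/8 s, in which the tool goes at most 62.5 mm and 10.7 degrees, less where a joint would pass 70% of its speed; a pose out of reach is approached as far as the arm can. A call with a gripper value outside its range is refused whole. "jaw" is the opening, from -1 (shut) to 1 (fully open), so that 0 is half open, set as the call begins (left out, the last holds). The fingers move at their own pace and stop on an object; the grip force is fixed at half the most. Time passes only in rows, so rows that repeat a pose let the fingers close. It gives the time, the measured TCP pose, the force and the opening at its end, in the units of the state.
- arm.sense(): the state, without advancing time (a new reading comes with each control period).
- arm.snapshot(name): name is "scene" or "top"; returns (picture, depth): 480x640x3 uint8, red, green, blue; 480x640 float32, m along the optical axis (not along the pixel's ray), 0 where there is no reading.
- arm.camera_params(name): a dict with "mtx" (3x3 intrinsics, pixels), "xyz" and "orientation" of the camera in the world. Camera axes: x right, y down, z forward; pixel columns grow to the right and rows downward; lengths in m; the calibration is good to about 2 mm. A picture is of the moment at which its call begins. camera_params takes no time and is no camera call.
- arm.hand_in(): hands the job in, once; it reports no verdict.
Trained networks look in the newest picture that a camera, given by its name, has taken for a name from the list of things; names that differ only in an ending like _2 or _b are one class to them, and where a whole thing is asked for, a point or a joint stands for the part that bears it (a point fixed in the world has none). Each returns a list of dicts, best first, with "conf" (0 to 1); they miss things now and then, are a little off and sometimes report something else, mostly with a low value. They report only what shows in the picture. A call takes as long as a camera call. They do not tell look-alikes from the thing itself.
- arm.trace(name, camera): "region" (480x640 bool, what is visible of it) and "uv" ([column, row] in pixels, amid what is visible of it).
- arm.landmark_of(name, camera): "uv" ([column, row] in pixels: a listed point, or the origin of a listed thing).
The state is a dict: "t": time; "qpos": joint angles; "joint_velocities": joint speeds; "joint_efforts": joint torques, N m; "position": TCP position; "tool_rot": TCP orientation; "force": force on the tool from outside, world axes, zero at the start; "ft_torque": the same for the moment, N m; "finger_gap": opening from 0.0 (shut) to 1.0 (fully open).
Only numpy, scipy, OpenCV 4.12 (cv2) and the standard library are available. Lean on these libraries where they do the work, as an engineer would, in place of code of your own. Each camera call takes 0.05 s, during which the arm holds its last target.

## Working session

There is one attempt and no reset: what is moved stays moved. The work goes in short steps, Python scripts to look and compute and a tool call to move; the robot and the scene stay as the last step left them, time stands still between calls to the robot, and variables do not carry over. Pictures are saved under pics/ and viewed, and the job is handed in when it is done.

Besides the shell and the picture viewer there is one more tool, called after ">>>" in YAML: its name, and indented under it one key for each argument. play_rows: Moves the arm, as the interface text tells. Its arguments: {"type":"object","properties":{"commands":{"type":"array"},"jaw":{"type":"number"}},"required":["commands"]}

```bash
mkdir -p pics; ls; cat > h.py <<'E'
import numpy as np, cv2
from cell import arm
def snap(n,f):
    p,d=arm.snapshot(n); cv2.imwrite('pics/'+f+'.png',p[:,:,::-1]); np.save('/tmp/'+n+'.npy',d); return p,d
def w(n,u,v,z):
    c=arm.camera_params(n); K=np.array(c['mtx']);R=np.array(c['orientation']);t=np.array(c['xyz'])
    u=np.atleast_1d(u).astype(float);v=np.atleast_1d(v);z=np.atleast_1d(z)
    r=np.stack([(u-K[0,2])/K[0,0],(v-K[1,2])/K[1,1],np.ones(len(u))],1)*z[:,None]
    return r@R.T+t
def ray(n,u,v,zw):
    c=arm.camera_params(n);t=np.array(c['xyz'])
    d=w(n,u,v,1.)[0]-t
    return t+d*(zw-t[2])/d[2]
E
python3 - <<'E'
from h import *
for n in ('scene','top'):
    snap(n,n+'1')
    c=arm.camera_params(n);print(c)
    for k in ('coupling_nut','wide_wrench','narrow_wrench'):
        for r in arm.landmark_of(k,n)[:3]: print(n,k,r['conf'],r['uv'])
print(arm.sense())
E
```

```text
pics
{'mtx': array([[446.09385802,   0.        , 316.66420704],
       [  0.        , 446.09385802, 237.84363571],
       [  0.        ,   0.        ,   1.        ]]), 'xyz': array([ 1.1461639 , -0.05177049,  0.51513588]), 'orientation': array([[ 0.12632323,  0.52042471, -0.84451203],
       [ 0.99192603, -0.07587081,  0.10161875],
       [-0.01118891, -0.85053027, -0.52580706]])}
scene coupling_nut 0.73 [307.9, 302.5]
scene wide_wrench 0.97 [423.5, 225.4]
scene wide_wrench 0.92 [403.9, 287.0]
scene wide_wrench 0.84 [373.5, 245.7]
scene narrow_wrench 0.58 [243.2, 281.4]
{'mtx': array([[497.58218592,   0.        , 324.87256645],
       [  0.        , 497.58218592, 239.61444449],
       [  0.        ,   0.        ,   1.        ]]), 'xyz': array([0.32233871, 0.03820301, 0.89420323]), 'orientation': array([[-0.02218643, -0.98892036,  0.14677974],
       [-0.99922269,  0.02671952,  0.02898423],
       [-0.03258498, -0.14602259, -0.98874447]])}
top coupling_nut 0.92 [361.0, 153.0]
top wide_wrench 0.92 [274.8, 282.9]
top wide_wrench 0.92 [355.7, 300.0]
top wide_wrench 0.84 [309.5, 243.3]
top narrow_wrench 0.95 [424.6, 239.9]
{'t': 0.4, 'qpos': array([-1.29266674,  0.59942684, -0.00252751,  1.59951066,  0.00179838,
        0.94290572, -0.07979206]), 'joint_velocities': array([ 0.0008798 , -0.00215181,  0.00084513, -0.00271045,  0.00151606,
       -0.00094635, -0.00047988]), 'joint_efforts': array([-1.98667389e-03, -7.75389147e+01,  1.56149391e+00, -2.58024663e+01,
        1.22745105e-02,  4.01829791e-03,  2.19739388e-05]), 'position': array([0.25185729, 0.67977186, 0.24514305]), 'tool_rot': array([[-9.37723636e-01,  3.47382183e-01, -3.93563677e-05],
       [ 3.47382181e-01,  9.37723605e-01, -2.46928405e-04],
       [-4.88731331e-05, -2.45222302e-04, -9.99999969e-01]]), 'force': array([-1.23646203, -0.03435753, -0.21747729]), 'ft_torque': array([0.01436446, 0.1008108 , 0.03686931]), 'finger_gap': 1.0009947622504851}
```

View pics/scene1.png

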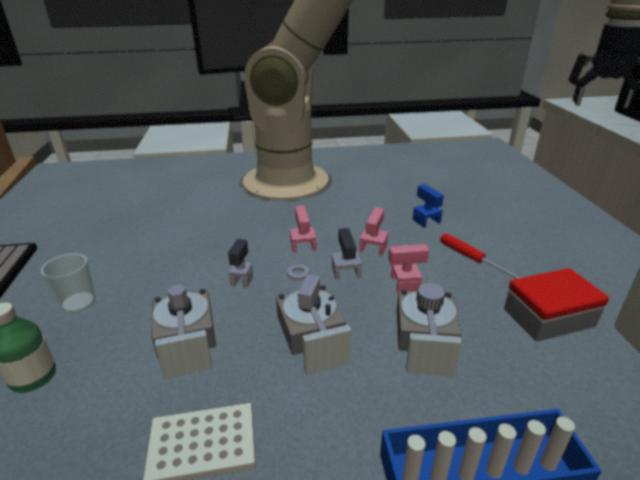

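View pics/top1.png

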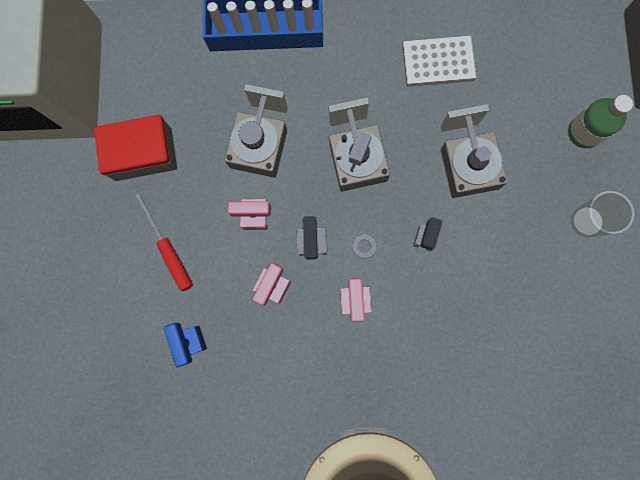

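The top view shows the loose nut at about (360,149) on the middle block. The wide wrench (dark bar) is at (311,237) and the narrow one at (430,233). The pink and blue ones are decoys. I'll zoom in next.

```bash
python3 - <<'E'
from h import *
p=cv2.imread('pics/top1.png'); a=cv2.resize(p[90:200,310:410],None,fx=5,fy=5,interpolation=cv2.INTER_CUBIC)
s=cv2.imread('pics/scene1.png'); 
cv2.imwrite('pics/z1.png',a)
cv2.imwrite('pics/z2.png',cv2.resize(s[210:380,260:380],None,fx=3.5,fy=3.5,interpolation=cv2.INTER_CUBIC))
d=np.load('/tmp/top.npy')
V,U=np.mgrid[0:480,0:640]
P=w('top',U.ravel(),V.ravel(),d.ravel()).reshape(480,640,3)
def box(u0,u1,v0,v1,zlo,zhi):
    Q=P[v0:v1,u0:u1].reshape(-1,3);m=(Q[:,2]>zlo)&(Q[:,2]<zhi);Q=Q[m]
    (c,sz,an)=cv2.minAreaRect((Q[:,:2]*1000).astype(np.float32))
    e,vv=np.linalg.eigh(np.cov(Q[:,:2].T))
    print(len(Q),'c',c,'sz',sz,an,'mean',Q.mean(0),'axis deg',np.degrees(np.arctan2(vv[1,1],vv[0,1])))
box(335,390,120,175,.083,.11)
box(290,335,205,270,.068,.1)
box(410,450,205,260,.068,.1)
print(np.round(P[149,360],3),np.round(P[237,311],3), P[300,250])
for n in('top','scene'):
  for r in arm.trace('wide_wrench',n): print(n,r['conf'],r['uv'],r['region'].sum())
E
```

```text
414 c (597.976806640625, 0.48962974548339844) sz (22.018444061279297, 50.3702278137207) 66.98181915283203 mean [0.59625518 0.00077866 0.09486156] axis deg 156.88238982994255
560 c (449.128662109375, 87.50283813476562) sz (21.73409080505371, 70.06155395507812) 89.00160217285156 mean [0.44812524 0.08742673 0.0827582 ] axis deg -179.18744718203823
434 c (450.7568054199219, -113.6869888305664) sz (22.161195755004883, 50.44547653198242) 71.27107238769531 mean [ 0.44951974 -0.11242749  0.08205854] axis deg 160.8464075829368
[ 0.592 -0.     0.095] [0.448 0.085 0.083] [0.34915721 0.20085434 0.00197474]
top 0.96 [250.5, 211.5] 1081
top 0.81 [308.3, 236.8] 959
top 0.72 [273.2, 284.5] 1082
top 0.71 [181.5, 343.1] 1225
top 0.6 [355.4, 297.3] 1012
scene 0.97 [346.0, 256.8] 898
scene 0.82 [426.3, 206.4] 924
scene 0.71 [406.2, 264.8] 1431
scene 0.65 [303.2, 232.0] 656
scene 0.62 [373.4, 231.6] 835
```

View pics/z1.png

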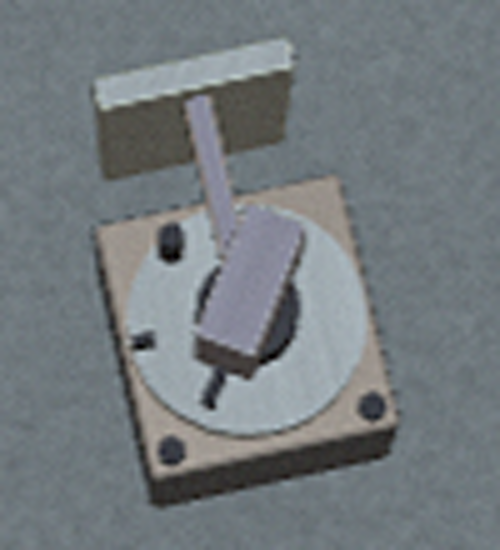

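View pics/z2.png

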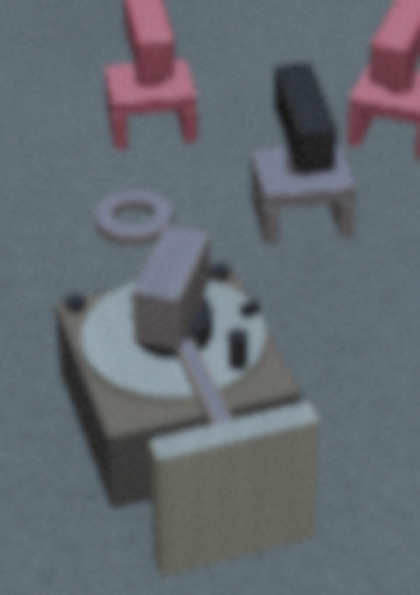

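```bash
python3 - <<'E'
from h import *
c=np.array([.598,.0005])
z=lambda a,b:(310+a/5,90+b/5)
for nm,(a,b),h in (('rib',(143,340),.057),('post',(172,240),.066),('ptr',(210,400),.067),('scr',(172,450),.052),('scr2',(372,405),.052)):
    u,v=z(a,b);q=ray('top',u,v,h)[:2]-c;print(nm,q,np.hypot(*q),np.degrees(np.arctan2(q[1],q[0])))
d=np.load('/tmp/top.npy')
for a,b in ((200,100),(207,150),(217,200),(195,110),(172,235),(150,80),(160,310)):
    u,v=z(a,b);u=int(u);v=int(v);print((a,b),np.round(w('top',u,v,d[v,u])[0],3))
V,U=np.mgrid[90:200,310:410];P=w('top',U.ravel(),V.ravel(),d[90:200,310:410].ravel())
m=(P[:,2]>.046)&(P[:,2]<.058);print(cv2.minAreaRect((P[m,:2]*1000).astype(np.float32)))
# pose delta to nut
s=arm.sense();R=s['tool_rot'];t=np.array([.598,.0005,.16])
print('cm',R.T@(t-s['position'])*100)
E
```

```text
rib [-0.00831909  0.03513235] 0.03610386306412954 103.32185729518432
post [0.02438056 0.02417297] 0.03433284160598112 44.75502953642814
ptr [-0.03355623  0.01277832] 0.03590690868844345 159.15301156585375
scr [-0.04670144  0.02607174] 0.05348607838518258 150.82694298538914
scr2 [-0.03275048 -0.0439106 ] 0.05477895700191936 -126.71721501136332
(200, 100) [0.673 0.013 0.066]
(207, 150) [0.654 0.012 0.067]
(217, 200) [0.637 0.009 0.065]
(195, 110) [0.67  0.015 0.064]
(172, 235) [0.622 0.025 0.071]
(150, 80) [0.678 0.031 0.073]
(160, 310) [0.601 0.029 0.055]
((614.2565307617188, 3.925006866455078), (129.1367645263672, 89.37740325927734), 11.182064056396484)
cm [-56.05748827 -51.67560941   8.52805496]
```

>>> play_rows:
  commands:
    - [-4,-3.7,0,0,0,0.5]
    - [-9,-8.3,0,0,0,1]
    - [-13,-12,0,0,0,1.5]
    - [-17,-15.7,0,0,0,2]
    - [-21,-19.4,0,0,0,2]
    - [-25,-23,0,0,0,2.5]
    - [-29,-26.7,0,0,0,2.8]
    - [-33,-30.4,0,0,0,2.8]
    - [-37,-34.1,0,0,0,2.8]
    - [-40,-36.9,0,0,0,2.8]
  jaw: 1

```text
t: 1.75
position: [0.4998, 0.1925, 0.2456]
tool_rot: [[-0.919, 0.394, 0.001], [0.394, 0.919, -0.0], [-0.001, 0.0, -1.0]]
force: [0.1, 0.5, 0.3]
finger_gap: 1.003
```

>>> play_rows:
  commands:
    - [-4,-3.3,0,0,0,0]
    - [-8,-6.6,0,0,0,0]
    - [-12,-10,0,0,0,0]
    - [-15,-12.5,0,0,0,0]
    - [-16.6,-13.8,1,0,0,0]
    - [-16.6,-13.8,4,0,0,0]
    - [-16.6,-13.8,7,0,0,0]
    - [-16.6,-13.8,9,0,0,0]
    - [-16.6,-13.8,9,0,0,0]
    - [-16.6,-13.8,9,0,0,0]

```text
t: 3.0
position: [0.5981, 0.0008, 0.1561]
tool_rot: [[-0.919, 0.394, 0.001], [0.394, 0.919, 0.0], [-0.001, 0.001, -1.0]]
force: [1.1, -0.2, 1.0]
finger_gap: 0.995
```

>>> play_rows:
  commands:
    - [0,0,2,0,0,0]
    - [0,0,4,0,0,0]
    - [0,0,5.5,0,0,0]
    - [0,0,6.5,0,0,0]
    - [0,0,7,0,0,0]
    - [0,0,7,0,0,0]
    - [0,0,7,0,0,0]

```text
t: 3.88
position: [0.5985, 0.0008, 0.0865]
tool_rot: [[-0.919, 0.394, 0.002], [0.394, 0.919, 0.0], [-0.002, 0.001, -1.0]]
force: [0.4, 0.6, 1.1]
finger_gap: 1.002
```

```bash
python3 - <<'E'
from h import *
p,d=snap('top','top2');s,_=snap('scene','scene2')
a=cv2.resize(p[80:210,300:420],None,fx=3,fy=3);b=cv2.resize(s[220:370,250:370],None,fx=2.6,fy=2.6)
cv2.imwrite('pics/z3.png',np.hstack([a[:390],b[:390]])[:,:,::-1])
E
```

```text
(no output)
```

View pics/z3.png

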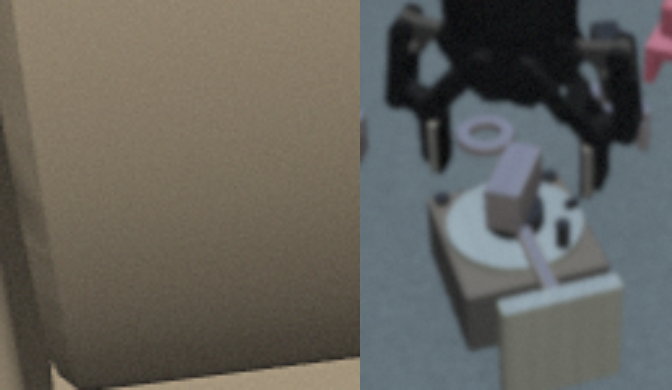

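The fingers straddle the nut in the scene view, and the arm hides it from above. I'll close now.

>>> play_rows:
  commands:
    - [0,0,0,0,0,0]
    - [0,0,0,0,0,0]
    - [0,0,0,0,0,0]
    - [0,0,0,0,0,0]
    - [0,0,0,0,0,0]
    - [0,0,0,0,0,0]
    - [0,0,0,0,0,0]
    - [0,0,0,0,0,0]
  jaw: -1

```text
t: 4.97
position: [0.5983, 0.0003, 0.0869]
tool_rot: [[-0.919, 0.394, 0.002], [0.394, 0.919, -0.0], [-0.002, 0.0, -1.0]]
force: [-1.4, -1.2, 4.8]
finger_gap: 0.244
```

>>> play_rows:
  commands:
    - [0,0,0,0,0,5]
    - [0,0,0,0,0,11]
    - [0,0,0,0,0,17]
    - [0,0,0,0,0,23]
    - [0,0,0,0,0,29]
    - [0,0,0,0,0,35]
    - [0,0,0,0,0,41]
    - [0,0,0,0,0,47]
    - [0,0,0,0,0,52]
    - [0,0,0,0,0,55]

```text
t: 6.22
position: [0.5981, 0.0002, 0.0869]
tool_rot: [[-0.203, 0.979, 0.001], [0.979, 0.203, -0.001], [-0.001, 0.001, -1.0]]
force: [-0.8, -1.3, 2.5]
finger_gap: 0.246
```

>>> play_rows:
  commands:
    - [0,0,0,0,0,0]
    - [0,0,0,0,0,0]

```text
t: 6.48
position: [0.5981, 0.0002, 0.0869]
tool_rot: [[-0.203, 0.979, 0.001], [0.979, 0.203, -0.001], [-0.001, 0.001, -1.0]]
force: [-0.8, -0.4, 1.9]
finger_gap: 0.242
```

```bash
python3 - <<'E'
from h import *
s,_=snap('scene','scene3')
cv2.imwrite('pics/z4.png',cv2.resize(s[220:370,250:370],None,fx=4,fy=4)[:,:,::-1])
E
```

```text
(no output)
```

View pics/z4.png

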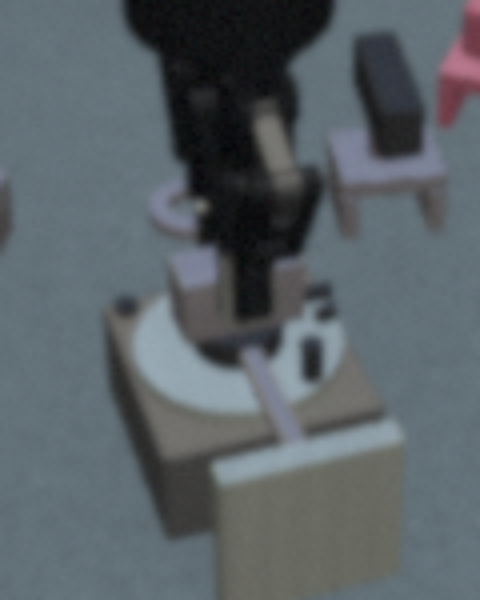

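The pointer now sits at the rib. I'll release, go up, and return to the wrench.

>>> play_rows:
  commands:
    - [0,0,0,0,0,0]
    - [0,0,0,0,0,0]
    - [0,0,0,0,0,0]
    - [0,0,0,0,0,0]
    - [0,0,0,0,0,0]
    - [0,0,-2,0,0,0]
    - [0,0,-5,0,0,0]
    - [0,0,-8,0,0,0]
    - [0,0,-11,0,0,0]
    - [0,0,-12,0,0,0]
  jaw: 1

```text
t: 7.78
position: [0.5986, 0.0002, 0.2085]
tool_rot: [[-0.203, 0.979, 0.004], [0.979, 0.203, -0.0], [-0.001, 0.004, -1.0]]
force: [-1.0, 0.1, -0.7]
finger_gap: 0.998
```

>>> play_rows:
  commands:
    - [1.2,-1.3,0,0,0,-8]
    - [2.4,-2.6,0,0,0,-16]
    - [3.6,-3.9,0,0,0,-24]
    - [4.8,-5.2,0,0,0,-32]
    - [6,-6.5,0,0,0,-40]
    - [7.2,-7.9,0,0,0,-48]
    - [8.4,-9.2,0,0,0,-56]
    - [9.6,-10.5,0,0,0,-64]
    - [10.8,-11.8,0,0,0,-72]
    - [11.6,-12.9,0,0,0,-79]

```text
t: 9.02
position: [0.4477, 0.0879, 0.2073]
tool_rot: [[-1.0, -0.018, 0.003], [-0.018, 1.0, -0.0], [-0.003, -0.0, -1.0]]
force: [-0.1, -0.5, -0.0]
finger_gap: 0.997
```

>>> play_rows:
  commands:
    - [0,0,0,0,0,0]
    - [0,0,0,0,0,0]

```text
t: 9.28
position: [0.448, 0.0877, 0.2071]
tool_rot: [[-1.0, -0.015, 0.003], [-0.015, 1.0, -0.0], [-0.003, -0.0, -1.0]]
force: [0.6, -0.2, -0.4]
finger_gap: 0.999
```

```bash
python3 - <<'E'
from h import *
p,d=snap('top','top4');s,_=snap('scene','scene4')
V,U=np.mgrid[90:200,310:410];P=w('top',U.ravel(),V.ravel(),d[90:200,310:410].ravel())
m=(P[:,2]>.083)&(P[:,2]<.11);print(m.sum(),cv2.minAreaRect((P[m,:2]*1000).astype(np.float32)) if m.sum()>5 else 0)
cv2.imwrite('pics/z5.png',np.hstack([p[60:280,260:440],s[180:400,220:440]])[:,:,::-1].repeat(2,0).repeat(2,1))
print(arm.sense()['qpos'])
E
```

```text
351 ((598.73095703125, -3.0969295501708984), (23.47170639038086, 42.365909576416016), 13.151020050048828)
[-3.23181592e-01  3.39954738e-01  6.42622653e-03  2.23753237e+00
 -1.94887962e-03  5.61427125e-01  1.27070196e+00]
```

View pics/z5.png

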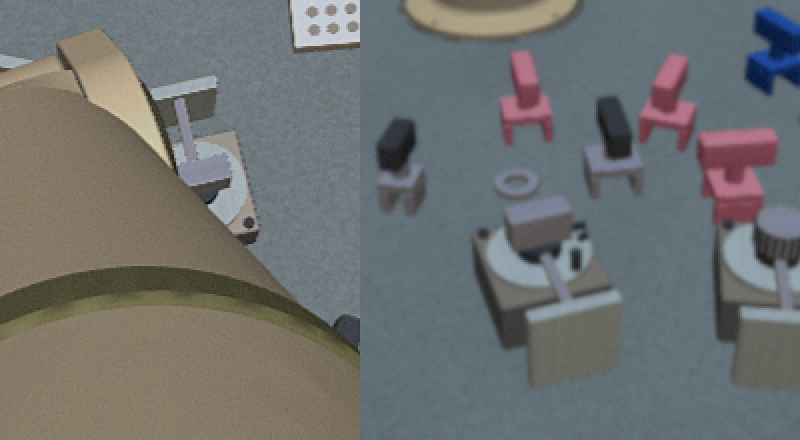

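>>> play_rows:
  commands:
    - [-0.1,0,3,0,0,0]
    - [-0.1,0,6,0,0,0]
    - [-0.1,0,9,0,0,0]
    - [-0.1,0,11.5,0,0,0]
    - [-0.1,0,13,0,0,0]
    - [-0.1,0,13.7,0,0,0]
    - [-0.1,0,13.7,0,0,0]
    - [-0.1,0,13.7,0,0,0]

```text
t: 10.38
position: [0.4499, 0.0877, 0.0707]
tool_rot: [[-1.0, -0.015, 0.004], [-0.015, 1.0, -0.0], [-0.004, -0.0, -1.0]]
force: [-0.3, 0.2, -0.4]
finger_gap: 1.0
```

```bash
python3 - <<'E'
from h import *
s,_=snap('scene','scene5')
cv2.imwrite('pics/z6.png',s[150:300,260:460,::-1].repeat(3,0).repeat(3,1))
E
```

```text
(no output)
```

View pics/z6.png

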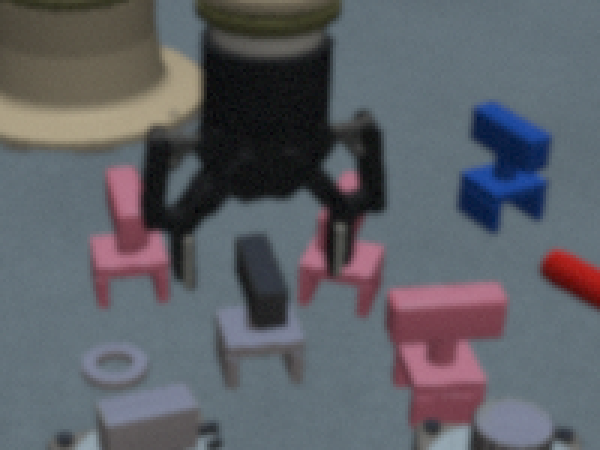

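>>> play_rows:
  commands:
    - [0,0,0,0,0,0]
    - [0,0,0,0,0,0]
    - [0,0,0,0,0,0]
    - [0,0,0,0,0,0]
    - [0,0,0,0,0,0]
    - [0,0,0,0,0,0]
    - [0,0,0,0,0,0]
    - [0,0,0,0,0,0]
    - [0,0,-0.5,0,0,0]
    - [0,0,-1,0,0,0]
  jaw: -1

```text
t: 11.68
position: [0.4497, 0.0876, 0.0809]
tool_rot: [[-1.0, -0.015, 0.003], [-0.015, 1.0, -0.0], [-0.003, -0.0, -1.0]]
force: [-0.2, 0.0, -4.5]
finger_gap: 0.244
```

```bash
python3 - <<'E'
from h import *
s,_=snap('scene','scene6')
cv2.imwrite('pics/z7.png',s[150:300,260:460,::-1].repeat(3,0).repeat(3,1))
E
```

```text
(no output)
```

View pics/z7.png

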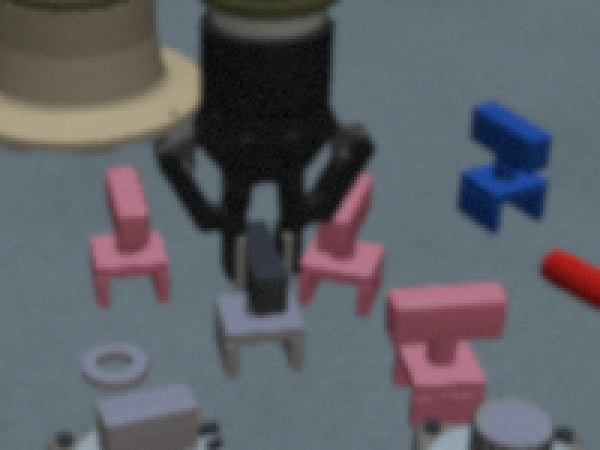

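>>> play_rows:
  commands:
    - [0,0,-3,0,0,0]
    - [0,0,-6,0,0,0]
    - [0,0,-9,0,0,0]
    - [0,0,-11,0,0,0]
    - [0,0,-12.5,0,0,0]
    - [-1,-0.6,-13,0,0,5]
    - [-2.5,-1.6,-13,0,0,12]
    - [-4,-2.5,-13,0,0,19]
    - [-5.5,-3.4,-13,0,0,26]
    - [-7,-4.3,-13,0,0,33]

```text
t: 12.98
position: [0.5199, 0.0453, 0.2117]
tool_rot: [[-0.845, 0.535, 0.003], [0.535, 0.845, 0.0], [-0.003, 0.002, -1.0]]
force: [-0.4, 0.2, -4.3]
finger_gap: 0.248
```

>>> play_rows:
  commands:
    - [-1.3,0,0,0,0,7]
    - [-2.6,0.1,0,0,0,14]
    - [-3.9,0.2,0,0,0,21]
    - [-5.2,0.2,0,0,0,28]
    - [-6.5,0.3,0,0,0,35]
    - [-8,0.4,0,0,0,41]
    - [-9,0.4,0,0,0,45.5]
    - [-9,0.4,0,0,0,45.5]
    - [-9,0.4,0,0,0,45.5]
    - [-9,0.4,0,0,0,45.5]

```text
t: 14.22
position: [0.5976, 0.0007, 0.2119]
tool_rot: [[-0.211, 0.977, 0.003], [0.977, 0.211, 0.0], [-0.0, 0.003, -1.0]]
force: [0.2, -0.1, -5.0]
finger_gap: 0.247
```

```bash
python3 - <<'E'
from h import *
s,d=snap('scene','scene7')
cv2.imwrite('pics/z8.png',s[130:370,220:440,::-1].repeat(2,0).repeat(2,1))
E
```

```text
(no output)
```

View pics/z8.png

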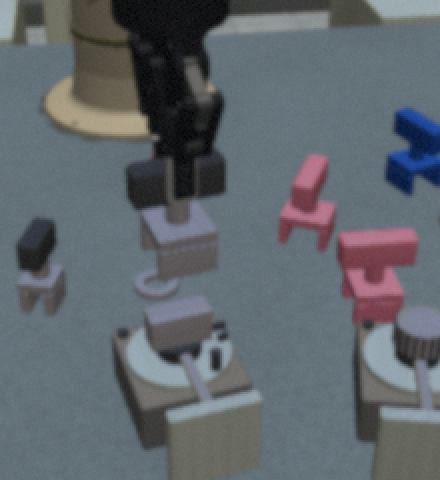

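The wrench hangs upright above the nut, parallel to it. I'll lower it.

>>> play_rows:
  commands:
    - [0,0,1.5,0,0,0]
    - [0,0,3,0,0,0]
    - [0,0,4,0,0,0]
    - [0,0,5,0,0,0]
    - [0,0,5.5,0,0,0]
    - [0,0,6,0,0,0]
    - [0,0,6.4,0,0,0]
    - [0,0,6.4,0,0,0]

```text
t: 15.28
position: [0.5978, 0.0007, 0.1478]
tool_rot: [[-0.211, 0.977, 0.003], [0.977, 0.211, 0.0], [-0.0, 0.003, -1.0]]
force: [-0.7, -0.2, -2.7]
finger_gap: 0.245
```

>>> play_rows:
  commands:
    - [0,0,0.3,0,0,0]
    - [0,0,0.5,0,0,0]
    - [0,0,0.65,0,0,0]
    - [0,0,0.65,0,0,0]
    - [0,0,0.65,0,0,0]

```text
t: 15.9
position: [0.5979, 0.0007, 0.1413]
tool_rot: [[-0.211, 0.977, 0.003], [0.977, 0.211, 0.0], [-0.0, 0.003, -1.0]]
force: [-0.1, 0.1, -3.9]
finger_gap: 0.246
```

```bash
python3 - <<'E'
from h import *
s,d=snap('scene','scene8')
cv2.imwrite('pics/z9.png',s[220:370,250:370,::-1].repeat(4,0).repeat(4,1))
E
```

```text
(no output)
```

View pics/z9.png

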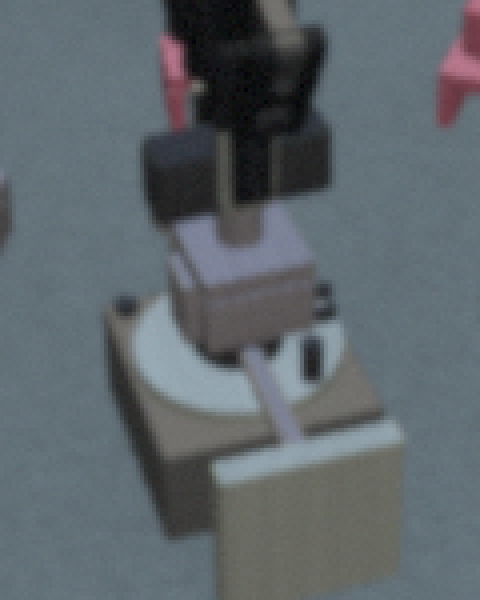

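Seated, about 1 mm above its rest height. Now I'll turn clockwise.

>>> play_rows:
  commands:
    - [0,0,0.05,0,0,4]
    - [0,0,0.05,0,0,9]
    - [0,0,0.05,0,0,14]
    - [0,0,0.05,0,0,19]
    - [0,0,0.05,0,0,24]
    - [0,0,0.05,0,0,29]
    - [0,0,0.05,0,0,34]
    - [0,0,0.05,0,0,39]
    - [0,0,0.05,0,0,44]
    - [0,0,0.05,0,0,49]

```text
t: 17.2
position: [0.5978, 0.0005, 0.1411]
tool_rot: [[0.601, 0.799, 0.003], [0.799, -0.601, 0.0], [0.002, 0.002, -1.0]]
force: [-1.1, -1.8, -1.9]
finger_gap: 0.25
```

```bash
python3 - <<'E'
from h import *
s=arm.sense();print(s['force'],s['ft_torque'],s['qpos'])
s,d=snap('scene','scene9')
cv2.imwrite('pics/z10.png',s[220:370,250:370,::-1].repeat(4,0).repeat(4,1))
E
```

```text
[-1.09048231 -1.84689633 -1.88211524] [-0.34741605  0.37925217  0.37510011] [-0.47830963  0.65375744  0.58969468  2.01307856 -0.59620701  0.64668818
 -0.13934247]
```

View pics/z10.png

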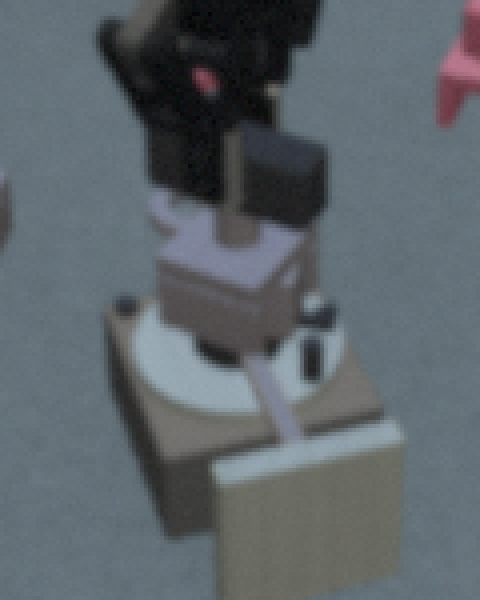

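>>> play_rows:
  commands:
    - [0,0,0,0,0,3]
    - [0,0,0,0,0,5]
    - [0,0,0,0,0,7]
    - [0,0,0,0,0,9]
    - [0,0,0,0,0,9]

```text
t: 17.88
position: [0.5978, 0.0005, 0.1411]
tool_rot: [[0.722, 0.692, 0.003], [0.692, -0.722, 0.0], [0.002, 0.002, -1.0]]
force: [-0.7, -0.8, -1.3]
finger_gap: 0.247
```

```bash
python3 - <<'E'
from h import *
s=arm.sense();print(s['force'],s['ft_torque'],s['qpos'],s['tool_rot'])
E
```

```text
[-0.65494245 -0.81183622 -1.30233134] [-0.20799307  0.3346694   0.1486599 ] [-0.50564906  0.66675502  0.63638232  2.01466136 -0.640037    0.66303114
 -0.25599602] [[ 7.21527273e-01  6.92380230e-01  2.83057511e-03]
 [ 6.92382975e-01 -7.21530190e-01  1.36851131e-05]
 [ 2.05182070e-03  1.94996784e-03 -9.99995994e-01]]
```

Not at the stop yet, so I'll continue in small increments until the moment rises.

>>> play_rows:
  commands:
    - [0,0,0,0,0,1.5]
    - [0,0,0,0,0,3]
    - [0,0,0,0,0,3]

```text
t: 18.25
position: [0.5978, 0.0005, 0.1411]
tool_rot: [[0.757, 0.653, 0.003], [0.653, -0.757, -0.0], [0.002, 0.002, -1.0]]
force: [-1.2, -0.7, -1.9]
finger_gap: 0.244
```

```bash
python3 - <<'E'
from h import *
s=arm.sense();print(s['force'],s['ft_torque'],np.degrees(np.arctan2(s['tool_rot'][1,1],s['tool_rot'][0,1])))
s,d=snap('scene','scene10')
cv2.imwrite('pics/z11.png',s[220:370,250:370,::-1].repeat(4,0).repeat(4,1))
E
```

```text
[-1.16187212 -0.74659901 -1.87654244] [-0.2410347   0.2644841   0.33457147] -49.195937568718
```

View pics/z11.png

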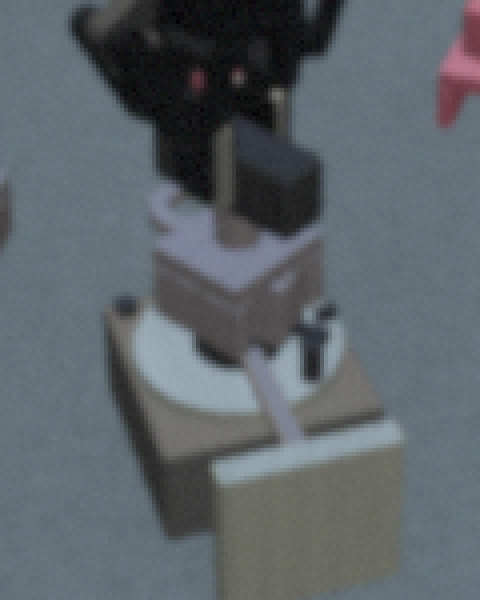

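The pointer is nearly at the post. One more small nudge.

>>> play_rows:
  commands:
    - [0,0,0,0,0,1.2]
    - [0,0,0,0,0,2.5]
    - [0,0,0,0,0,2.5]

```text
t: 18.68
position: [0.5979, 0.0007, 0.1411]
tool_rot: [[0.784, 0.621, 0.003], [0.621, -0.784, -0.0], [0.002, 0.002, -1.0]]
force: [-0.8, -1.0, -1.5]
finger_gap: 0.242
```

```bash
python3 - <<'E'
from h import *
s=arm.sense();print(s['force'],s['ft_torque'],np.degrees(np.arctan2(s['tool_rot'][1,1],s['tool_rot'][0,1])))
E
```

```text
[-0.79551181 -1.04826869 -1.52943884] [-0.30301061  0.12316315  1.63688395] -51.595179780257226
```

The moment rose to 1.6 N m, so the nut is at the stop. I'll unload, settle the last 1 mm, then release.

>>> play_rows:
  commands:
    - [0,0,0.05,0,0,-1]
    - [0,0,0.1,0,0,-2]
    - [0,0,0.1,0,0,-2]
    - [0,0,0.1,0,0,-2]

```text
t: 19.18
position: [0.598, 0.0006, 0.141]
tool_rot: [[0.762, 0.647, 0.004], [0.647, -0.762, 0.001], [0.003, 0.002, -1.0]]
force: [-3.5, 0.2, 9.4]
finger_gap: 0.246
```

>>> play_rows:
  commands:
    - [0,0,0,0,0,0]
    - [0,0,0,0,0,0]
    - [0,0,0,0,0,0]
    - [0,0,0,0,0,0]
    - [0,0,0,0,0,0]
    - [0,0,0,0,0,0]
    - [0,0,0,0,0,0]
    - [0,0,0,0,0,0]
  jaw: 1

```text
t: 20.18
position: [0.598, 0.0006, 0.141]
tool_rot: [[0.762, 0.647, 0.004], [0.647, -0.762, 0.001], [0.003, 0.002, -1.0]]
force: [-0.4, -1.0, -0.3]
finger_gap: 0.998
```

>>> play_rows:
  commands:
    - [0,0,-1,0,0,0]
    - [0,0,-3,0,0,0]
    - [0,0,-6,0,0,0]
    - [0,0,-9,0,0,0]
    - [0,0,-12,0,0,0]
    - [0,0,-14,0,0,0]
    - [0,0,-15,0,0,0]
    - [0,0,-15,0,0,0]

```text
t: 21.18
position: [0.5976, 0.0005, 0.2919]
tool_rot: [[0.762, 0.647, 0.005], [0.647, -0.762, 0.001], [0.005, 0.002, -1.0]]
force: [-0.9, 0.4, -0.1]
finger_gap: 1.001
```

```bash
python3 - <<'E'
from h import *
s,d=snap('scene','scene12')
cv2.imwrite('pics/z12.png',s[200:370,220:380,::-1].repeat(3,0).repeat(3,1))
V,U=np.mgrid[200:330,260:360];P=w('scene',U.ravel(),V.ravel(),d[200:330,260:360].ravel())
m=(P[:,2]>.146)&(P[:,2]<.165)&(abs(P[:,0]-.598)<.06);Q=P[m];print(m.sum(),cv2.minAreaRect((Q[:,:2]*1000).astype(np.float32)),np.percentile(Q[:,2],[50,80,95]))
E
```

```text
454 ((601.1832275390625, 0.9097137451171875), (70.48490905761719, 22.760774612426758), 41.79064178466797) [0.15053733 0.1513346  0.15193766]
```

View pics/z12.png

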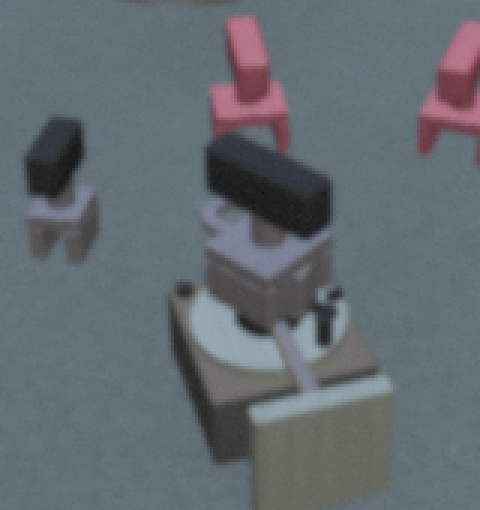

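The wrench is seated upright with its bar top at about 0.151 m (0.152 expected), roughly 3 mm off the axis. The pointer is against the post, and the narrow wrench was not touched. Handing in.

```bash
python3 -c "
from cell import arm
print(arm.hand_in())"
```

```text
the job is handed in; nothing more can be done
None
```

I turned the loose nut 55° clockwise with the fingers until its pointer was at the low rib, then let go. I then set the wide-jawed T-wrench over it and turned clockwise until the pointer met the stop post. The job was handed in at about 21 s of the 64 s allowed. No verdict was reported.

- **Hand-tight:** after the finger turn the nut's long axis was at about 102 to 103°. The rib was measured at 103°.
- **At the stop:** the turning moment rose from about 0.3 to 1.6 N m. I then eased the wrench back about 2° and released it.
- **Wrench seated:** the last picture shows it upright on the nut with the pointer at the post. The bar top measured about 0.151 m against an expected 0.152 m. The wrench centre is about 3 mm from the nut axis by the scene camera, within the 15 mm allowed.
- **Nothing else touched:** the gripper is about 15 cm clear, open, and reads no contact force. The narrow wrench looks unmoved in the pictures, but I did not re-measure its position.

No check failed. The small differences above are about what the camera calibration allows.

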